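# Send a batch of brass couplings through the drop-bottom hopper

### The arm

A 6-joint arm with a two-finger parallel gripper is mounted at the origin on the work surface. World frame = base frame: x ahead of the robot, y to its left, z up, the work surface at z = 0. Lengths are in m, angles in degrees, forces in N, time in s.
With the tool pointing down it reaches from about 0.25 to 0.775 m from the base axis. Payload 8.9 kg.
Tool frame: the origin (TCP) lies midway between the tips of the shut fingers; the grasp point (between the pads) lies 19 mm behind it; z points along the fingers, y is the line along which they close (so a half turn about z gives the same grasp; the last joint's range is limited). The gripper opens to 85 mm and grips with 20 to 120 N. Pads are 22 mm wide; open, the fingers measure 114 mm over their backs; the gripper's body (76 mm by 85 mm) begins 54 mm behind the grasp point. The pads swing forward as they close: fully open they stand 13 mm farther back than shut.
Start: joints at [65.586, 16.656, -8.789, 64.555, 0, 82.019], TCP at [0.149, 0.504, 0.231] pointing down, gripper open.
Joint ranges: [-144.48, 144.48], [-52.06, 99.96], [-74.48, 78.29], [-112.23, 115.85], [-86.99, 84.42], [-180, 180]. Speed limits (degrees/s): [127.2, 127.2, 159.86, 180, 180, 180].

### API

Orientations are given as a 3x3 rotation matrix whose columns are the frame's x, y, z axes.
In Python, from workcell import readout, imaging, finish_job gives the robot as it stands.
- The arm moves only by the tool servo_tool, never from a script. Its argument "commands" is a list of rows, each a list of 7 numbers: the shift along the tool's x, y, z in m, then the turn, a rotation vector about the tool's x, y, z in degrees, then the closure, from 0 (fully open) to 1 (shut). A call has 1 to 5 rows; each row is the pose to reach, as a shift and turn from the pose commanded when the call began, along the tool's axes at that moment; what a row does not reach only later rows make up. A row lasts 1/8 s, in which the tool goes at most 62.5 mm and 10.7 degrees, less where a joint would pass 70% of its speed; a pose out of reach is approached as far as the arm can. A call with a gripper value outside its range is refused whole. The fingers move at their own pace and stop on an object; "squeeze" is the grip in N (left out, the last holds). Time passes only in rows, so rows that repeat a pose let the fingers close. It gives the time, the measured TCP pose, the force, the opening and the grip force at its end, in the units of the state.
- readout.get_obs(): the state, without advancing time (a new reading comes with each control period).
- imaging.grab_frame(name): name is "scene" or "side" or "wrist"; returns the picture (384x512x3 uint8, red, green, blue); there is no depth.
- imaging.calibration(name): a dict with "camera_matrix" (3x3 intrinsics, pixels), "xyz" and "rotation" of the camera in the world. Camera axes: x right, y up, looking along -z (the intrinsics and any distortion apply to the point x, -y, -z); pixel columns grow to the right and rows downward; lengths in m; the calibration is good to about 2 mm. A picture is of the moment at which its call begins: read the wrist's pose just before it. calibration takes no time and is no camera call; for the wrist camera it gives the pose at the moment of the call.
- finish_job(): hands the job in; it is judged then, once.
The state is a dict: "t": time; "q": joint angles; "qd": joint speeds; "joint_efforts": joint torques, N m; "tool_pos": TCP position; "eef_rot": TCP orientation; "contact_force": force on the tool from outside, world axes, zero at the start; "moment": the same for the moment, N m; "gripper_width": finger opening in m; "grip_force": force on a finger pad.
Only numpy, scipy, OpenCV 4.12 (cv2) and the standard library are available. Lean on these libraries where they do the work, as an engineer would, in place of code of your own. Each camera call takes 0.05 s, during which the arm holds its last target. There are 200 camera calls.

### The job

Pick every brass coupling out of the mixed crate and load them all into the blue drop-bottom hopper while its trap is shut and bolted; then draw the yellow bolt back, swing the trap open with the red lever so that the whole batch drops into the wash pan below, swing it shut again and push the bolt fully home. Finally seat the white lid in the hopper's mouth. Leave the steel couplings and black plugs in the crate, and do not disturb the sample tube and the jar.

Things in the scene. Friction and masses are not known exactly. Their poses are not given: they have to be found in the camera images.
- hopper: Fixed drop-bottom hopper, an open square blue box on four aluminium posts over a steel wash pan that is part of it. Origin: on the table, under the centre of the box. Box inside 120 x 120 mm, walls 4 mm, floor (the trap door) 165 mm and rim 235 mm above the table. The pan reaches from x = -125 to +105 mm and y = -64 to +64 mm, floor 4 mm and wall top 40 mm above the table. The red lever and the yellow bolt are outside the +y wall
- trap (a joint): The trap door, the hopper's whole floor (steel), hinged along y at its +x edge, 162 mm above the table. rad; 0 shut (level), 1.15 fully open, its -x edge hanging down. The lever is fixed to it on the same axle: closed, the lever leans 0.6 rad towards hopper +x; pulling it over towards -x opens the trap. Stiff: it needs about 6 to 8 N at the grip and stays where it is left, loaded or not. The bolt stops it from opening by more than about 0.06 rad
- lever_grip (a point): Middle of the lever's red round grip: an 18 mm bar, 65 mm long, parallel to hopper y (from 117 to 182 mm out from the hopper's middle), 140 mm from the hinge axis, about 278 mm above the table when shut. Axes turn with the trap
- trap_hinge (a point): Point on the trap's hinge axis, level with point lever_grip along hopper y (153 mm out): the centre of the grip's arc
- bolt (a joint): The locking bolt, m: 0 drawn back to the hopper (free), 0.032 fully out across the lever's path, on the -x side of the shut lever (bolted). Slides along hopper +y; about 2.5 N of friction; stays where it is left. It can go out only when the trap is shut
- bolt_knob (a point): Point on the upright yellow bolt knob (14 mm thick, top 265 mm above the table), 15 mm below its top. The knob stands free above the rod by 44 mm and moves with the bolt
- lid: Loose white square hopper lid, 136 x 136 x 6 mm, with a 104 x 104 x 10 mm grey plug beneath that drops into the hopper's mouth, about 220 g. Origin: centre of the plug's underside, z up. On top a black bar handle, 60 mm along lid x, 16 mm wide along y, from 16 to 46 mm above the origin. Seated on the hopper (any of the four ways round) its origin is 225 mm above the table
- lid_grip (a point): Middle of the lid's bar handle, 34 mm above the lid's origin
- crate: Fixed open grey crate, 270 x 270 x 45 mm outside, walls and floor 5 mm. Origin: centre of its underside
- brass0: Brass hexagonal pipe coupling, 27 mm across flats (31 mm across corners), 35 mm long, about 80 g, standing on end in the crate at the start. Origin at its centre; z along its axis; its flats look along body yaw 30, 90 and 150 degrees (and opposite). May be absent
- brass1: Brass hexagonal pipe coupling, 27 mm across flats (31 mm across corners), 35 mm long, about 80 g, standing on end in the crate at the start. Origin at its centre; z along its axis; its flats look along body yaw 30, 90 and 150 degrees (and opposite). May be absent
- brass2: Brass hexagonal pipe coupling, 27 mm across flats (31 mm across corners), 35 mm long, about 80 g, standing on end in the crate at the start. Origin at its centre; z along its axis; its flats look along body yaw 30, 90 and 150 degrees (and opposite). May be absent
- brass3: Brass hexagonal pipe coupling, 27 mm across flats (31 mm across corners), 35 mm long, about 80 g, standing on end in the crate at the start. Origin at its centre; z along its axis; its flats look along body yaw 30, 90 and 150 degrees (and opposite). May be absent
- brass4: Brass hexagonal pipe coupling, 27 mm across flats (31 mm across corners), 35 mm long, about 80 g, standing on end in the crate at the start. Origin at its centre; z along its axis; its flats look along body yaw 30, 90 and 150 degrees (and opposite). May be absent
- steel0: Dark steel hexagonal pipe coupling, 27 mm across flats (31 mm across corners), 35 mm long, about 80 g, standing on end in the crate at the start. Origin at its centre; z along its axis; its flats look along body yaw 30, 90 and 150 degrees (and opposite). To be left in the crate
- steel1: Dark steel hexagonal pipe coupling, 27 mm across flats (31 mm across corners), 35 mm long, about 80 g, standing on end in the crate at the start. Origin at its centre; z along its axis; its flats look along body yaw 30, 90 and 150 degrees (and opposite). To be left in the crate
- plug0: Black round plastic plug standing in the crate, 30 mm flange, 22 mm body, 34 mm tall; origin at the centre of its underside. To be left in the crate
- plug1: Black round plastic plug standing in the crate, 30 mm flange, 22 mm body, 34 mm tall; origin at the centre of its underside. To be left in the crate
- tube: Standing clear sample tube with red cap, 35 mm wide, 115 mm tall, origin under its centre; a bystander
- jar: Jar with white cap, 70 mm wide, 100 mm tall, origin under its centre; a bystander

How it is judged:
By the outcome, as a careful person would: the job done as asked, in the order asked, and still so for the second after the job is handed in, with the robot touching nothing.
Of brass0, brass1, brass2, brass3, brass4 only 3 to 5 are there at a start; the rules pass over those that are not, and their reading is None.
At some moment in a run one of lid may be knocked a few centimetres aside while the robot is not near it.
Once in a run the grip may slacken for a moment while it holds something.
It also fails if it takes over 210 s, if anything falls off the work surface, if the arm or the gripper's body presses on something with over 40 N, if the wrist force passes 120 N, or if a joint passes its speed limit or range.

## Working session

There is one attempt and no reset: what is moved stays moved. The work goes in short steps, Python scripts to look and compute and a tool call to move; the robot and the scene stay as the last step left them, time stands still between calls to the robot, and variables do not carry over. Pictures are saved under pics/ and viewed, at most 14 in all, crops included, and the job is handed in when it is done.

Besides the shell and the picture viewer there is one more tool, called after "Call:" by a JSON object that holds its "op" and its "data". servo_tool: Moves the arm, as the interface text tells. Its arguments: {"type":"object","properties":{"commands":{"type":"array","items":{"type":"array","items":{"type":"number"}}},"squeeze":{"type":"number"}},"required":["commands"]}

```bash
ls; mkdir -p pics
python3 - <<'E'
from workcell import readout, imaging
import cv2,numpy as np
o=readout.get_obs();print(o)
for n in ["scene","side","wrist"]:
    c=imaging.calibration(n);print(n,c)
    cv2.imwrite(f"pics/{n}0.png",cv2.cvtColor(imaging.grab_frame(n),cv2.COLOR_RGB2BGR))
a=[cv2.imread(f"pics/{n}0.png") for n in ["scene","side"]]
E
```

```text
pics
{'t': 0.0, 'q': array([ 6.55871196e+01,  1.66882792e+01, -8.82974311e+00,  6.45550532e+01,
        1.35630073e-03,  8.20185451e+01]), 'qd': array([0.00918652, 0.02570168, 0.02827241, 0.02752395, 0.05108903,
       0.00567725]), 'joint_efforts': array([ 9.17714060e-04, -5.37137997e+01,  3.31375694e+01,  1.55478140e-02,
       -1.34415604e-04,  3.69265962e-06]), 'tool_pos': array([0.14831785, 0.50316946, 0.23074683]), 'eef_rot': array([[-9.59158913e-01,  2.82867245e-01, -5.48693432e-04],
       [ 2.82867706e-01,  9.59158243e-01, -1.15159141e-03],
       [ 2.00536338e-04, -1.25976682e-03, -9.99999186e-01]]), 'contact_force': array([-0.17869277, -0.16867056,  0.69805346]), 'moment': array([ 0.01315453,  0.01896625, -0.00491853]), 'grip_force': 0.0, 'gripper_width': 0.08525544171445537}
scene {'camera_matrix': array([[354.10498238,   0.        , 254.96414722],
       [  0.        , 354.10498238, 185.2517599 ],
       [  0.        ,   0.        ,   1.        ]]), 'xyz': array([0.93961916, 0.85204642, 0.73751415]), 'rotation': array([[-0.90483505, -0.20566539,  0.37279388],
       [ 0.
[... 166 characters left out ...]
  [  0.        , 398.47285519, 195.03971716],
       [  0.        ,   0.        ,   1.        ]]), 'xyz': array([ 0.47612776, -0.78303929,  0.86948356]), 'rotation': array([[ 0.99668912,  0.06157846, -0.05309313],
       [-0.08008903,  0.63095546, -0.77167412],
       [-0.0140191 ,  0.77337138,  0.63379821]])}
wrist {'camera_matrix': array([[332.15957295,   0.        , 256.93839176],
       [  0.        , 332.15957295, 196.03356772],
       [  0.        ,   0.        ,   1.        ]]), 'xyz': array([0.07346486, 0.52497036, 0.37390994]), 'rotation': array([[ 0.28298949, -0.91445718, -0.28928361],
       [ 0.95912062,  0.26913732,  0.0874799 ],
       [-0.00213961, -0.30221377,  0.95323778]])}
```

View pics/scene0.png

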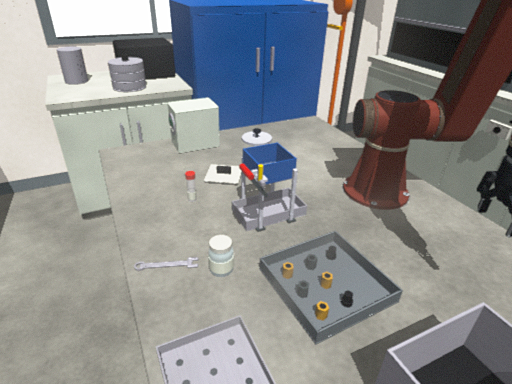

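View pics/side0.png

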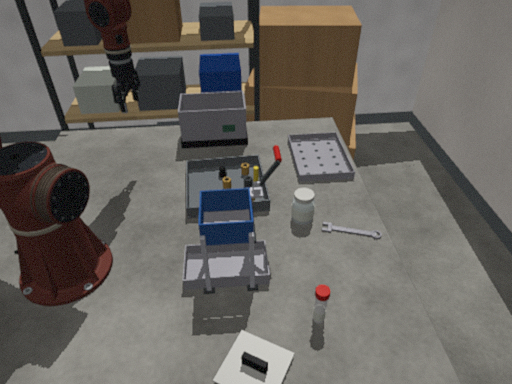

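View pics/wrist0.png

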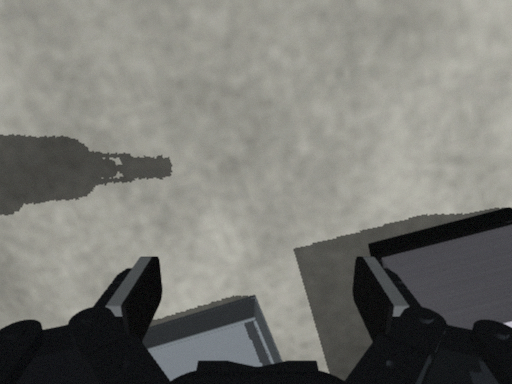

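Scene view: three brass at about (288,269), (327,279) and (322,310), with dark parts around them. The hopper is at (269,162), red lever (248,172), yellow bolt (261,172), lid (223,174), tube (191,185) and jar (221,255). The side view agrees. The wrist view sees mostly the table and a crate corner.

```bash
cat > h.py <<'E'
from workcell import readout, imaging
import cv2,numpy as np
from scipy.spatial.transform import Rotation as R
def grab(n,save=None):
    c=imaging.calibration(n); im=imaging.grab_frame(n)
    if save: cv2.imwrite(f"pics/{save}.png",cv2.cvtColor(im,cv2.COLOR_RGB2BGR))
    return im,c
def ray(c,u,v):
    d=np.linalg.inv(c["camera_matrix"])@[u,v,1.]; d=c["rotation"]@(d*[1,-1,-1])
    return np.array(c["xyz"]),d/np.linalg.norm(d)
def plane(c,u,v,z):
    o,d=ray(c,u,v); return o+d*(z-o[2])/d[2]
def tri(rs):
    A=0;b=0
    for o,d in rs:
        P=np.eye(3)-np.outer(d,d);A=A+P;b=b+P@o
    return np.linalg.solve(A,b)
def proj(c,p):
    q=c["rotation"].T@(np.array(p)-c["xyz"])*[1,-1,-1];q=c["camera_matrix"]@q;return q[:2]/q[2]
def hsv(im): return cv2.cvtColor(im,cv2.COLOR_RGB2HSV)
def blobs(im,lo,hi,amin=15):
    m=cv2.inRange(hsv(im),np.array(lo),np.array(hi))
    n,l,s,ce=cv2.connectedComponentsWithStats(m)
    return [(ce[i].round(1),s[i]) for i in range(1,n) if s[i][4]>=amin],l
def go(p,yaw=None):
    """shift (tool axes) and rotvec deg to TCP p, pointing down with tool y axis along world angle yaw (deg)"""
    o=readout.get_obs();Rt=o["eef_rot"];out=Rt.T@(np.array(p)-o["tool_pos"])
    r=np.zeros(3)
    if yaw is not None:
        best=None
        for k in (0,180):
            a=np.radians(yaw+k);y=np.array([np.cos(a),np.sin(a),0]);z=np.array([0,0,-1.]);x=np.cross(y,z)
            rv=R.from_matrix(Rt.T@np.c_[x,y,z]).as_rotvec(degrees=True)
            if best is None or np.linalg.norm(rv)<np.linalg.norm(best):best=rv
        r=best
    return out.round(4),r.round(2)
E
python3 - <<'E'
from h import *
np.set_printoptions(suppress=True,precision=4)
for n in ["scene","side"]:
    im=cv2.cvtColor(cv2.imread(f"pics/{n}0.png"),cv2.COLOR_BGR2RGB);c=imaging.calibration(n)
    print(n,"brass")
    for ce,s in blobs(im,(10,110,90),(22,255,255))[0]: print(ce,s,plane(c,*ce,.025))
    print("red")
    for nm,lo,hi in [("red",(0,180,120),(4,255,255)),("red2",(175,180,120),(180,255,255)),("yel",(24,140,100),(34,255,255)),("blue",(105,150,50),(125,255,255))]:
        for ce,s in blobs(im,lo,hi,20)[0]: print(nm,ce,s)
    h=im[150:200,140:300] if n=="scene" else im[120:384,180:360]
    cv2.imwrite(f"pics/{n}crop.png",cv2.cvtColor(cv2.resize(im[140:330,180:410] if n=="scene" else im[135:384,175:345],None,fx=3 if n=="scene" else 2.4,fy=3 if n=="scene" else 2.4,interpolation=cv2.INTER_CUBIC),cv2.COLOR_RGB2BGR))
E
```

```text
scene brass
[338.6  48.3] [328   0  25 125 602] [-1.5554 -2.3387  0.025 ]
[287.8 268.3] [283 262  10  16  70] [0.5366 0.2477 0.025 ]
[326.5 280.1] [322 272  11  17 122] [0.4629 0.3282 0.025 ]
[321.7 310.6] [316 301  13  19 167] [0.5316 0.4062 0.025 ]
red
red [246.6 171.2] [240 164  14  15  78]
red [189.5 172.9] [186 171   8   5  24]
yel [260.  171.4] [258 164   5  17  61]
blue [258.   56.6] [  174     0   153   128 14692]
blue [263.2 152.7] [244 143  40  21 428]
blue [279.6 169. ] [264 150  32  33 509]
side brass
[275.7  15.8] [261   7  30  19 131] [0.8824 2.3121 0.025 ]
[290.2   9.1] [280   7  19   7  38] [1.0158 2.4768 0.025 ]
[302.3   9.9] [299   7   8   7  16] [1.1041 2.4422 0.025 ]
[317.6  10.7] [306   7  27  12  81] [1.2152 2.4048 0.025 ]
[335.4   9.2] [332   7   8   6  25] [1.3582 2.4275 0.025 ]
[347.5  10. ] [341   7  14   9  41] [1.4435 2.3934 0.025 ]
[308.   21.5] [284  15  46  11 145] [1.0916 2.142  0.025 ]
[341.6  22.1] [325  15  36  11 128] [1.3221 2.0976 0.025 ]
[271.7  18.7] [268  16   9   7  21] [0.8446 2.243  0.025 ]
[265.4  24. ] [259  21  13   5  23] [0.786  2.1224 0.025 ]
[354.9  71.2] [353  63   4  16  30] [1.1727 1.2317 0.025 ]
[249.2  83.3] [245  78   9  11  37] [0.6002 1.1404 0.025 ]
[323.4  88.6] [281  80  76  17 357] [0.9596 1.0369 0.025 ]
[271.6  86.8] [261  85  19   5  42] [0.7084 1.0861 0.025 ]
[351.1 131.6] [349 120   6  26  45] [0.9831 0.617  0.025 ]
[244.5 165.2] [241 163   8   6  32] [0.5302 0.4209 0.025 ]
[226.1 179.9] [222 177   9   6  34] [0.4601 0.3379 0.025 ]
red
red [276.6 152.2] [274 146   7  13  61]
yel [255.1 171.9] [254 166   5  15  45]
blue [219.8  72.1] [ 200   53   41   39 1442]
blue [225.2 215.9] [ 199  189   54   56 1812]
```

View pics/scenecrop.png

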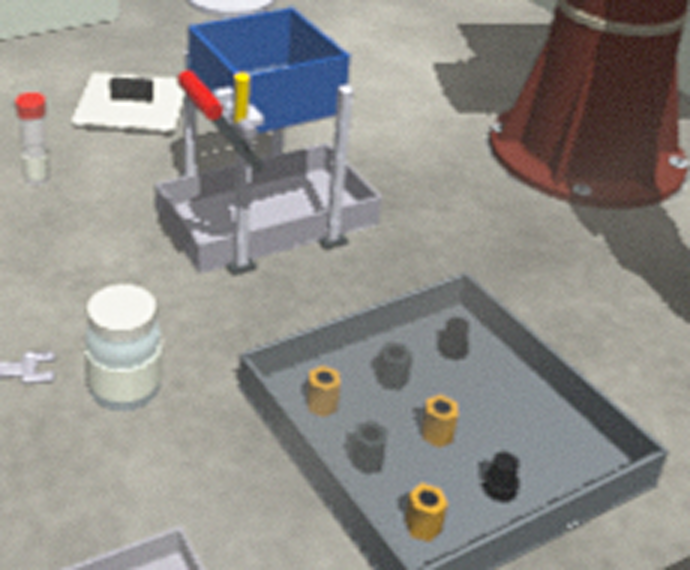

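View pics/sidecrop.png

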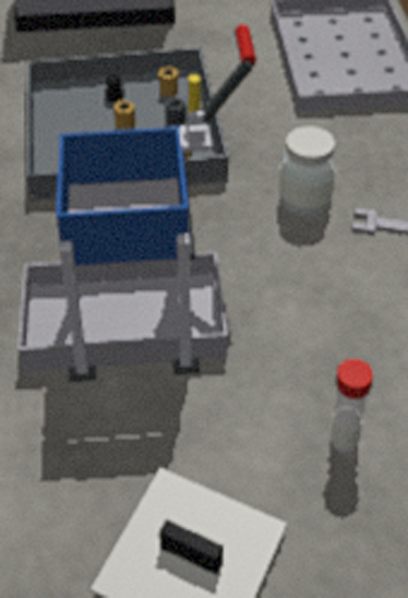

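The crops show three brass, two steel and two plugs in the crate. Rim corners are readable in both views, and the lid lies on the table at scene-crop (130,100) / side-crop (190,545), with the tube and jar well clear of it.

Run:
```python
from h import *
np.set_printoptions(suppress=True,precision=4)
cs=imaging.calibration("scene");cd=imaging.calibration("side")
S=lambda u,v:(180+u/3,140+v/3); D=lambda u,v:(175+u/2.4,135+v/2.4)
for p in [(190,28),(292,10),(348,57)]: print("rimS",plane(cs,*S(*p),.235))
for p in [(60,132),(182,129),(187,205),(58,211)]: print("rimD",plane(cd,*D(*p),.235))
print("lever",tri([ray(cs,246.6,171.2),ray(cd,276.6,152.2)]))
print("bolt",tri([ray(cs,260,171.4),ray(cd,255.1,171.9)]))
print("lid handle",tri([ray(cs,*S(131,90)),ray(cd,*D(191,546))]),plane(cd,*D(191,546),.034))
print("lidcorners D",[plane(cd,*D(*p),.016) for p in [(162,470),(285,525),(95,590)]])
print("handle ends",[plane(cd,*D(*p),.046) for p in [(163,523),(220,550)]])
for p in [(395,367),(455,338),(367,445),(502,477)]: print("dark",plane(cs,*S(*p),.025))
for p in [(463,278),(663,455),(240,360)]: print("crate",plane(cs,*S(*p),.045))
print("tube",plane(cd,*D(354,372),.115),"jar",plane(cd,*D(310,142),.1))
```

```text
rimS [ 0.5232 -0.0958  0.235 ]
rimS [ 0.3993 -0.0942  0.235 ]
rimS [0.4    0.0289 0.235 ]
rimD [0.3963 0.0229 0.235 ]
rimD [0.5262 0.0153 0.235 ]
rimD [ 0.522  -0.1036  0.235 ]
rimD [ 0.3971 -0.1002  0.235 ]
lever [0.6039 0.1107 0.2789]
bolt [0.5434 0.072  0.2454]
lid handle [ 0.5036 -0.3392  0.0288] [ 0.5036 -0.342   0.034 ]
lidcorners D [array([ 0.4821, -0.2514,  0.016 ]), array([ 0.5945, -0.3196,  0.016 ]), array([ 0.4148, -0.3661,  0.016 ])]
handle ends [array([ 0.4795, -0.3242,  0.046 ]), array([ 0.5288, -0.3543,  0.046 ])]
dark [0.4625 0.2548 0.025 ]
dark [0.3861 0.2446 0.025 ]
dark [0.5377 0.3262 0.025 ]
dark [0.4514 0.403  0.025 ]
crate [0.3405 0.1904 0.045 ]
crate [0.3252 0.4526 0.045 ]
crate [0.603  0.2055 0.045 ]
tube [ 0.6716 -0.2246  0.115 ] jar [0.6966 0.1428 0.1   ]
```

Run:
```python
from h import *
print(go([.48,.32,.25],90))
```

```text
(array([-0.3699, -0.082 , -0.0191]), array([ -0.06,  -0.02, -16.43]))
```

Call:
{"op": "servo_tool", "data": {"commands": [[-0.37,-0.082,-0.019,0,0,-16.4,0],[-0.37,-0.082,-0.019,0,0,-16.4,0],[-0.37,-0.082,-0.019,0,0,-16.4,0],[-0.37,-0.082,-0.019,0,0,-16.4,0],[-0.37,-0.082,-0.019,0,0,-16.4,0]]}}

```text
t: 0.78
tool_pos: [0.4173, 0.3546, 0.2466]
eef_rot: [[-1.0, 0.001, -0.0], [0.001, 1.0, 0.0], [0.0, 0.0, -1.0]]
contact_force: [1.3, 1.4, 1.1]
gripper_width: 0.0855
grip_force: 0.0
```

Call:
{"op": "servo_tool", "data": {"commands": [[0,0,0,0,0,0,0],[0,0,0,0,0,0,0]]}}

```text
t: 1.02
tool_pos: [0.4154, 0.3557, 0.2462]
eef_rot: [[-1.0, 0.001, -0.001], [0.001, 1.0, -0.0], [0.001, -0.0, -1.0]]
contact_force: [-0.9, -0.0, 0.0]
gripper_width: 0.0856
grip_force: 0.0
```

Run:
```python
from h import *
np.set_printoptions(suppress=True,precision=4)
im,c=grab("wrist","w1"); print(c["xyz"])
for ce,s in blobs(im,(10,110,90),(24,255,255),60)[0]: print(ce,s,plane(c,*ce,.04))
```

```text
[0.3375 0.3556 0.3894]
[232.4 200.9] [219 187  25  33 431] [0.4534 0.3278 0.04  ]
[297.3 252.3] [285 239  27  35 430] [0.5166 0.4019 0.04  ]
[173.8 260.3] [159 246  29  35 538] [0.5269 0.2572 0.04  ]
```

View pics/w1.png

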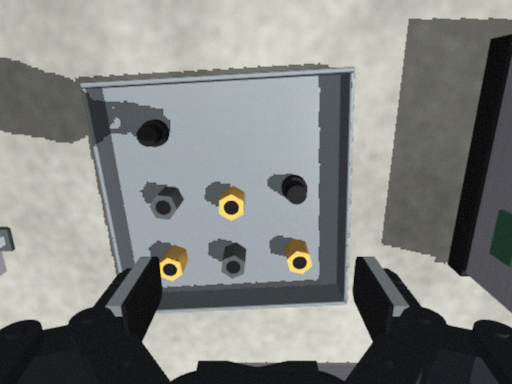

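Three brass with hole centres near (232,208), (299,263) and (171,270); the steel are at (165,207) and (233,266), the plugs at (153,132) and (294,188). Next, exact centres and hex angles.

```bash
cat >> h.py <<'E'
def hexes(im,c,guess,zt=.04):
    """guess: pixel centres. returns centre xy and flat-normal angle (deg mod 60)"""
    H=hsv(im);res=[]
    m=cv2.inRange(H,np.array((10,90,170)),np.array((24,255,255)))
    for u,v in guess:
        w=np.zeros_like(m);cv2.circle(w,(int(u),int(v)),24,255,-1);mm=m&w
        cn=max(cv2.findContours(mm,cv2.RETR_EXTERNAL,cv2.CHAIN_APPROX_NONE)[0],key=cv2.contourArea)
        hu=cv2.convexHull(cn);f=np.zeros_like(m);cv2.drawContours(f,[hu],-1,255,-1)
        P=np.array([plane(c,x,y,zt)[:2] for x,y in cn[:,0]]);
        M=cv2.moments(np.array([plane(c,x,y,zt)[:2] for x,y in hu[:,0]],np.float32)[:,None]*1000)
        ce=np.array([M["m10"],M["m01"]])/M["m00"]/1000
        d=P-ce;th=np.arctan2(d[:,1],d[:,0]);r=np.hypot(*d.T)
        z=((r-r.mean())*np.exp(6j*th)).sum();corner=np.degrees(np.angle(z))/6
        res.append((ce.round(4),round((corner+30)%60,1),round(r.min()*1e3,1),round(r.max()*1e3,1),abs(z)/r.sum()))
    return res
E
python3 - <<'E'
from h import *
im,c=cv2.cvtColor(cv2.imread("pics/w1.png"),cv2.COLOR_BGR2RGB),imaging.calibration("wrist")
V=hsv(im)
for u,v in [(232,198),(299,251),(171,258),(232,218),(240,195)]: print(V[v,u])
for r in hexes(im,c,[(232,206),(299,262),(171,268)]): print(r)
for ce in [(232,208),(299,263),(171,270)]: print(plane(c,*ce,.04))
print(go([.461,.322,.1],90), readout.get_obs()["q"])
E
```

```text
[ 24 138 246]
[ 20 156 175]
[ 19 159 122]
[ 24 137 246]
[ 19 150 146]
(array([0.46  , 0.3265]), np.float64(29.6), np.float64(12.7), np.float64(15.8), np.float64(0.029771611209869694))
(array([0.5287, 0.4052]), np.float64(46.4), np.float64(12.5), np.float64(15.3), np.float64(0.02723121438600893))
(array([0.538 , 0.2529]), np.float64(36.6), np.float64(12.3), np.float64(15.4), np.float64(0.02312997956765521))
[0.46134243 0.32766977 0.04      ]
[0.53007813 0.40505962 0.04      ]
[0.53944856 0.25345113 0.04      ]
(array([-0.0463, -0.0341,  0.1463]), array([-0.01, -0.05, -0.  ])) [ 3.29733981e+01  1.86514278e+01 -3.68781610e+00  6.77142153e+01
  1.78799175e-02  3.29767276e+01]
```

Call:
{"op": "servo_tool", "data": {"commands": [[-0.045,-0.028,0.06,0,0,0,0.4],[-0.045,-0.028,0.12,0,0,0,0.4],[-0.045,-0.028,0.16,0,0,0,0.4],[-0.045,-0.028,0.16,0,0,0,0.4]]}}

```text
t: 1.58
tool_pos: [0.457, 0.3273, 0.0837]
eef_rot: [[-1.0, -0.001, -0.007], [-0.001, 1.0, -0.003], [0.007, -0.003, -1.0]]
contact_force: [0.4, 0.3, 0.3]
gripper_width: 0.0512
grip_force: 0.0
```

Run:
```python
from h import *
o=readout.get_obs();print(o["gripper_width"],go([.4605,.327,.01],90))
```

```text
0.05124098895235619 (array([-0.004 , -0.    ,  0.0737]), array([-0.19, -0.38,  0.07]))
```

Call:
{"op": "servo_tool", "data": {"commands": [[-0.003,0,0.05,0,0,0,0.4],[-0.003,0,0.0735,0,0,0,0.4],[-0.003,0,0.0735,0,0,0,0.4],[-0.003,0,0.0735,0,0,0,0.8],[-0.003,0,0.0735,0,0,0,0.8]], "squeeze": 50}}

```text
t: 2.2
tool_pos: [0.4651, 0.3291, 0.0157]
eef_rot: [[-1.0, 0.0, 0.003], [0.0, 1.0, 0.002], [-0.003, 0.002, -1.0]]
contact_force: [-2.7, 0.4, 7.7]
gripper_width: 0.0261
grip_force: 49.1
```

Call:
{"op": "servo_tool", "data": {"commands": [[0,0,0,0,0,0,0.8],[0,0,0,0,0,0,0.8],[0,0,-0.06,0,0,0,0.8],[0,0,-0.12,0,0,0,0.8],[0,0,-0.15,0,0,0,0.8]]}}

```text
t: 2.82
tool_pos: [0.4653, 0.3289, 0.1684]
eef_rot: [[-1.0, 0.0, 0.006], [0.0, 1.0, 0.003], [-0.006, 0.003, -1.0]]
contact_force: [1.2, -0.1, -1.9]
gripper_width: 0.026
grip_force: 49.9
```

Call:
{"op": "servo_tool", "data": {"commands": [[0.0,-0.03,-0.055,0,0,0,0.8],[0.01,-0.07,-0.105,0,0,0,0.8],[0.02,-0.13,-0.112,0,0,0,0.8],[0.03,-0.19,-0.112,0,0,0,0.8],[0.042,-0.25,-0.112,0,0,0,0.8]]}}

```text
t: 3.45
tool_pos: [0.4213, 0.0764, 0.2769]
eef_rot: [[-1.0, -0.0, 0.003], [-0.0, 1.0, -0.0], [-0.003, -0.0, -1.0]]
contact_force: [0.8, -0.8, -0.8]
gripper_width: 0.026
grip_force: 50.0
```

Call:
{"op": "servo_tool", "data": {"commands": [[0.0,-0.06,0,0,0,0,0.8],[0.0,-0.115,0,0,0,0,0.8],[0.0,-0.115,0.0,0,0,0,0.8],[0.0,-0.115,0.0,0,0,0,0.8]]}}

```text
t: 3.95
tool_pos: [0.4215, -0.0369, 0.2761]
eef_rot: [[-1.0, 0.001, 0.001], [0.001, 1.0, 0.0], [-0.001, 0.0, -1.0]]
contact_force: [-0.6, -0.1, -1.3]
gripper_width: 0.0261
grip_force: 50.0
```

Run:
```python
from h import *
np.set_printoptions(suppress=True,precision=4)
o=readout.get_obs();print(o["t"],o["tool_pos"],o["gripper_width"],o["q"],go([.423,-.038,.181],90))
im,c=grab("wrist","w2")
```

```text
3.95 [ 0.4215 -0.0369  0.2761] 0.026113229373843482 [-14.938    4.0415 -17.6594  68.2228   0.0257 -14.857 ] (array([-0.0013, -0.0011,  0.0951]), array([ 0.01,  0.08, -0.08]))
```

View pics/w2.png

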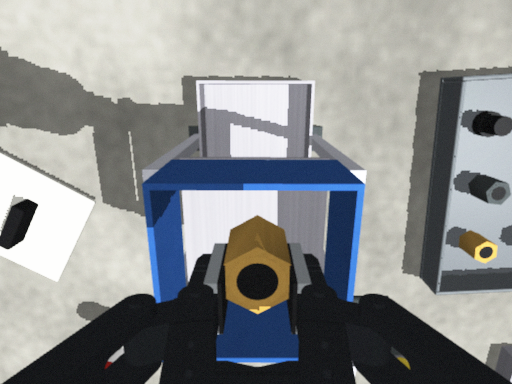

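The coupling hangs over the box; the rim's outer -x corners are at (145,184) and (364,184).

Run:
```python
from h import *
im,c=grab("wrist")
for p in [(145,185),(364,185),(216,360),(298,360),(185,189),(328,189)]: print(p,plane(c,*p,.235).round(4))
```

```text
(145, 185) [ 0.3951 -0.1011  0.235 ]
(364, 185) [0.3951 0.0248 0.235 ]
(216, 360) [ 0.5204 -0.065   0.235 ]
(298, 360) [ 0.5204 -0.0085  0.235 ]
(185, 189) [ 0.3975 -0.0783  0.235 ]
(328, 189) [0.3975 0.0042 0.235 ]
```

Call:
{"op": "servo_tool", "data": {"commands": [[-0.002,-0.001,0.05,0,0,0,0.8],[-0.002,-0.001,0.095,0,0,0,0.8],[-0.002,-0.001,0.095,0,0,0,0.8],[-0.002,-0.001,0.095,0,0,0,0.5],[-0.002,-0.001,0.095,0,0,0,0.5]]}}

```text
t: 4.68
tool_pos: [0.4248, -0.0381, 0.1819]
eef_rot: [[-1.0, -0.0, 0.003], [-0.0, 1.0, -0.001], [-0.003, -0.001, -1.0]]
contact_force: [-0.1, -0.4, 0.7]
gripper_width: 0.0427
grip_force: 0.0
```

Call:
{"op": "servo_tool", "data": {"commands": [[0,0,0,0,0,0,0.45],[0,0,-0.06,0,0,0,0.45],[0,0,-0.105,0,0,0,0.45],[0,0,-0.105,0,0,0,0.45]]}}

```text
t: 5.18
tool_pos: [0.4255, -0.0386, 0.2888]
eef_rot: [[-1.0, 0.001, 0.007], [0.001, 1.0, -0.002], [-0.007, -0.002, -1.0]]
contact_force: [0.2, -0.7, -0.0]
gripper_width: 0.0467
grip_force: 0.0
```

Run:
```python
from h import *
o=readout.get_obs();print(o["tool_pos"],o["gripper_width"],go([.529,.405,.2],106.4))
im,c=grab("wrist","w3")
b=blobs(im,(10,90,90),(24,255,255),60)[0]
for ce,s in b: print(ce,s,plane(c,*ce,.19).round(3))
```

```text
[ 0.42551552 -0.03862474  0.28877052] 0.04672864444943611 (array([-0.1026,  0.4439,  0.0887]), array([ -0.15,   0.36, -16.44]))
[260.  193.1] [241 178  38  33 576] [ 0.422 -0.037  0.19 ]
[470.3 234.2] [458 224  35  27 357] [0.456 0.13  0.19 ]
```

Call:
{"op": "servo_tool", "data": {"commands": [[0,0.06,0,0,0,0,0.4],[-0.02,0.12,0,0,0,0,0.4],[-0.04,0.18,0,0,0,-6,0.4],[-0.07,0.24,0.02,0,0,-12,0.4],[-0.1,0.29,0.04,0,0,-16.4,0.4]]}}

```text
t: 5.85
tool_pos: [0.52, 0.2473, 0.2464]
eef_rot: [[-0.958, -0.285, -0.0], [-0.285, 0.958, -0.0], [0.001, -0.0, -1.0]]
contact_force: [0.4, -0.3, 0.4]
gripper_width: 0.0511
grip_force: 0.0
```

Run:
```python
from h import *
o=readout.get_obs();print(o["tool_pos"],o["gripper_width"],go([.529,.405,.1],106.4))
```

```text
[0.51999265 0.24734589 0.24644407] 0.05107351188143941 (array([-0.0537,  0.1486,  0.1464]), array([-0.01, -0.03,  0.17]))
```

Call:
{"op": "servo_tool", "data": {"commands": [[-0.02,0.05,0.03,0,0,0,0.4],[-0.04,0.1,0.07,0,0,0,0.4],[-0.054,0.149,0.11,0,0,0,0.4],[-0.054,0.149,0.146,0,0,0,0.4],[-0.054,0.149,0.146,0,0,0,0.4]]}}

```text
t: 6.48
tool_pos: [0.5265, 0.4023, 0.0973]
eef_rot: [[-0.959, -0.283, -0.007], [-0.283, 0.959, -0.004], [0.008, -0.002, -1.0]]
contact_force: [-0.9, 0.2, -0.6]
gripper_width: 0.0517
grip_force: 0.0
```

Run:
```python
from h import *
o=readout.get_obs();print(o["tool_pos"],o["gripper_width"],go([.529,.405,.012],106.4))
im,c=grab("wrist")
b=blobs(im,(10,90,170),(26,255,255),60)[0]
for ce,s in b: print(ce,s,plane(c,*ce,.04).round(3))
```

```text
[0.5265352  0.40231524 0.09728725] 0.0516758712878139 (array([-0.0038,  0.0021,  0.0853]), array([-0.12, -0.46,  0.03]))
[ 30.4 174.2] [   0  150   71   45 1122] [0.538 0.259 0.04 ]
[259.9 221.7] [239 201  42  45 634] [0.528 0.404 0.04 ]
```

Call:
{"op": "servo_tool", "data": {"commands": [[-0.003,0.001,0.05,0,0,0,0.4],[-0.003,0.001,0.085,0,0,0,0.4],[-0.003,0.001,0.085,0,0,0,0.4],[-0.003,0.001,0.085,0,0,0,0.8],[-0.003,0.001,0.085,0,0,0,0.8]]}}

```text
t: 7.15
tool_pos: [0.5342, 0.4061, 0.0198]
eef_rot: [[-0.96, -0.281, 0.004], [-0.281, 0.96, 0.002], [-0.004, 0.001, -1.0]]
contact_force: [0.0, -1.6, 8.2]
gripper_width: 0.0257
grip_force: 50.0
```

Call:
{"op": "servo_tool", "data": {"commands": [[0,0,0,0,0,0,0.8],[0,0,0,0,0,0,0.8],[0,0,-0.06,0,0,0,0.8],[0,0,-0.12,0,0,0,0.8],[0,0,-0.18,0,0,0,0.8]]}}

```text
t: 7.78
tool_pos: [0.5325, 0.4053, 0.2005]
eef_rot: [[-0.959, -0.282, 0.002], [-0.282, 0.96, 0.001], [-0.002, 0.001, -1.0]]
contact_force: [1.4, 0.8, -0.7]
gripper_width: 0.0259
grip_force: 49.6
```

Run:
```python
from h import *
o=readout.get_obs();print(o["tool_pos"],o["gripper_width"],go([.461,-.038,.28],90))
```

```text
[0.5324825  0.40534029 0.20051338] 0.02588100241442718 (array([ 0.1933, -0.4052, -0.0802]), array([ 0.06,  0.13, 16.36]))
```

Call:
{"op": "servo_tool", "data": {"commands": [[0.03,-0.05,-0.04,0,0,5,0.8],[0.06,-0.1,-0.085,0,0,10,0.8],[0.09,-0.15,-0.085,0,0,16.4,0.8],[0.12,-0.205,-0.085,0,0,16.4,0.8],[0.15,-0.26,-0.085,0,0,16.4,0.8]]}}

```text
t: 8.4
tool_pos: [0.4639, 0.1239, 0.2836]
eef_rot: [[-1.0, 0.0, 0.004], [0.0, 1.0, 0.0], [-0.004, 0.0, -1.0]]
contact_force: [0.9, -0.8, -0.2]
gripper_width: 0.0257
grip_force: 49.6
```

Call:
{"op": "servo_tool", "data": {"commands": [[0,-0.06,0,0,0,0,0.8],[0,-0.12,0,0,0,0,0.8],[0,-0.15,0,0,0,0,0.8],[0,-0.15,0,0,0,0,0.8]]}}

```text
t: 8.9
tool_pos: [0.4643, -0.0264, 0.283]
eef_rot: [[-1.0, 0.004, 0.002], [0.004, 1.0, -0.001], [-0.002, -0.001, -1.0]]
contact_force: [0.2, 0.2, -0.6]
gripper_width: 0.0259
grip_force: 49.7
```

Run:
```python
from h import *
o=readout.get_obs();print(o["tool_pos"],o["gripper_width"],go([.462,-.038,.186],90))
```

```text
[ 0.46434126 -0.02635363  0.28304829] 0.02585211798210288 (array([ 0.0025, -0.0116,  0.0971]), array([-0.04,  0.14, -0.23]))
```

Call:
{"op": "servo_tool", "data": {"commands": [[0.001,-0.012,0.04,0,0,0,0.8],[0.001,-0.012,0.096,0,0,0,0.8],[0.001,-0.012,0.096,0,0,0,0.8],[0.001,-0.012,0.096,0,0,0,0.5],[0.001,-0.012,0.096,0,0,0,0.5]]}}

```text
t: 9.52
tool_pos: [0.4649, -0.0364, 0.188]
eef_rot: [[-1.0, -0.0, 0.004], [-0.0, 1.0, -0.001], [-0.004, -0.001, -1.0]]
contact_force: [-0.4, 0.0, 0.6]
gripper_width: 0.0424
grip_force: 0.0
```

Call:
{"op": "servo_tool", "data": {"commands": [[0,0,0,0,0,0,0.45],[0,0,-0.06,0,0,0,0.45],[0,0,-0.105,0,0,0,0.45],[0,0,-0.105,0,0,0,0.45]]}}

```text
t: 10.02
tool_pos: [0.4652, -0.0369, 0.2946]
eef_rot: [[-1.0, 0.001, 0.007], [0.001, 1.0, -0.002], [-0.007, -0.002, -1.0]]
contact_force: [-0.2, -0.7, -0.1]
gripper_width: 0.0466
grip_force: 0.0
```

Run:
```python
from h import *
o=readout.get_obs();print(o["tool_pos"],o["gripper_width"],go([.539,.253,.11],96.6))
im,c=grab("wrist","w3")
b=blobs(im,(10,90,90),(24,255,255),60)[0]
for ce,s in b: print(ce,s,plane(c,*ce,.19).round(3))
```

```text
[ 0.46521017 -0.03688171  0.29458014] 0.04663883419936625 (array([-0.0723,  0.2902,  0.1846]), array([-0.12,  0.39, -6.63]))
[257.8 132.7] [238 112  39  45 270] [ 0.417 -0.037  0.19 ]
[257.  135.7] [245 123  25  27 127] [ 0.419 -0.037  0.19 ]
[260.9 177.8] [241 161  37  44 624] [ 0.452 -0.034  0.19 ]
[470.1 205. ] [458 195  34  26 339] [0.474 0.13  0.19 ]
```

Call:
{"op": "servo_tool", "data": {"commands": [[0,0.06,0,0,0,0,0.4],[0,0.12,0,0,0,0,0.4],[-0.015,0.18,0,0,0,-3,0.4],[-0.045,0.235,0.01,0,0,-6.6,0.4],[-0.072,0.29,0.02,0,0,-6.6,0.4]]}}

```text
t: 10.7
tool_pos: [0.5353, 0.255, 0.2696]
eef_rot: [[-0.993, -0.116, -0.001], [-0.116, 0.993, -0.0], [0.001, -0.0, -1.0]]
contact_force: [1.0, -0.8, 1.0]
gripper_width: 0.0512
grip_force: 0.0
```

Call:
{"op": "servo_tool", "data": {"commands": [[0,0,0.03,0,0,0,0.4],[0,0,0.09,0,0,0,0.4],[0,0,0.14,0,0,0,0.4],[0,0,0.165,0,0,0,0.4],[0,0,0.165,0,0,0,0.4]]}}

```text
t: 11.32
tool_pos: [0.5328, 0.2523, 0.103]
eef_rot: [[-0.993, -0.114, -0.005], [-0.114, 0.993, -0.002], [0.005, -0.001, -1.0]]
contact_force: [0.4, -0.1, 0.8]
gripper_width: 0.051
grip_force: 0.0
```

Run:
```python
from h import *
o=readout.get_obs();print(o["tool_pos"],o["gripper_width"],go([.539,.253,.014],96.6))
im,c=grab("wrist")
b=blobs(im,(10,90,170),(26,255,255),60)[0]
for ce,s in b: print(ce,s,plane(c,*ce,.04).round(3))
```

```text
[0.53284116 0.25232544 0.10303721] 0.05099247614317758 (array([-0.0067,  0.0001,  0.089 ]), array([-0.07, -0.31, -0.03]))
[255.4 222.2] [235 201  41  44 881] [0.538 0.251 0.04 ]
```

Call:
{"op": "servo_tool", "data": {"commands": [[-0.004,0,0.05,0,0,0,0.4],[-0.004,0,0.088,0,0,0,0.4],[-0.004,0,0.088,0,0,0,0.4],[-0.004,0,0.088,0,0,0,0.8],[-0.004,0,0.088,0,0,0,0.8]]}}

```text
t: 12.0
tool_pos: [0.5409, 0.2542, 0.0203]
eef_rot: [[-0.993, -0.114, 0.004], [-0.114, 0.993, 0.001], [-0.004, 0.001, -1.0]]
contact_force: [-1.0, -0.4, 6.2]
gripper_width: 0.0261
grip_force: 49.9
```

Call:
{"op": "servo_tool", "data": {"commands": [[0,0,0,0,0,0,0.8],[0,0,0,0,0,0,0.8],[0,0,-0.06,0,0,0,0.8],[0,0,-0.12,0,0,0,0.8],[0,0,-0.18,0,0,0,0.8]]}}

```text
t: 12.62
tool_pos: [0.5392, 0.2536, 0.2013]
eef_rot: [[-0.993, -0.114, 0.002], [-0.114, 0.993, 0.001], [-0.002, 0.0, -1.0]]
contact_force: [1.0, 1.0, -0.7]
gripper_width: 0.0264
grip_force: 49.5
```

Call:
{"op": "servo_tool", "data": {"commands": [[0.04,0,-0.05,0,0,3,0.8],[0.075,-0.02,-0.105,0,0,6.6,0.8],[0.08,-0.08,-0.11,0,0,6.6,0.8],[0.08,-0.08,-0.11,0,0,6.6,0.8]]}}

```text
t: 13.12
tool_pos: [0.4691, 0.1623, 0.3108]
eef_rot: [[-1.0, 0.004, 0.005], [0.004, 1.0, 0.0], [-0.005, 0.0, -1.0]]
contact_force: [-0.6, 0.2, 0.0]
gripper_width: 0.0259
grip_force: 49.6
```

Run:
```python
from h import *
o=readout.get_obs();print(o["tool_pos"],o["gripper_width"],go([.497,-.038,.3],90))
```

```text
[0.46913672 0.16233603 0.31078384] 0.025879102508336003 (array([-0.0286, -0.2002,  0.0109]), array([ 0.01,  0.28, -0.22]))
```

Call:
{"op": "servo_tool", "data": {"commands": [[-0.005,-0.06,0,0,0,0,0.8],[-0.02,-0.12,0,0,0,0,0.8],[-0.029,-0.18,0,0,0,0,0.8],[-0.029,-0.2,0.02,0,0,0,0.8],[-0.029,-0.2,0.02,0,0,0,0.8]]}}

```text
t: 13.75
tool_pos: [0.4971, -0.0358, 0.2872]
eef_rot: [[-1.0, 0.003, -0.001], [0.003, 1.0, 0.0], [0.001, 0.0, -1.0]]
contact_force: [-0.2, 0.4, -0.2]
gripper_width: 0.026
grip_force: 49.8
```

Run:
```python
from h import *
o=readout.get_obs();print(o["tool_pos"],o["gripper_width"],go([.5,-.038,.188],90))
```

```text
[ 0.49709554 -0.03584402  0.28720124] 0.0260348285028316 (array([-0.003 , -0.0022,  0.0992]), array([ 0.03, -0.08, -0.16]))
```

Call:
{"op": "servo_tool", "data": {"commands": [[-0.003,-0.002,0.04,0,0,0,0.8],[-0.003,-0.002,0.097,0,0,0,0.8],[-0.003,-0.002,0.097,0,0,0,0.8],[-0.003,-0.002,0.097,0,0,0,0.5],[-0.003,-0.002,0.097,0,0,0,0.5]]}}

```text
t: 14.38
tool_pos: [0.5023, -0.0371, 0.1933]
eef_rot: [[-1.0, 0.0, 0.004], [0.0, 1.0, -0.001], [-0.004, -0.001, -1.0]]
contact_force: [-0.5, -0.0, 0.5]
gripper_width: 0.0426
grip_force: 0.0
```

Call:
{"op": "servo_tool", "data": {"commands": [[0,0,0,0,0,0,0.45],[0,0,-0.06,0,0,0,0.45],[0,0,-0.12,0,0,0,0.45],[0,0,-0.15,0,0,0,0.45],[0,0,-0.15,0,0,0,0.45]]}}

```text
t: 15.0
tool_pos: [0.5019, -0.0374, 0.3437]
eef_rot: [[-1.0, 0.001, 0.005], [0.001, 1.0, -0.001], [-0.005, -0.001, -1.0]]
contact_force: [0.5, -0.5, -0.9]
gripper_width: 0.0468
grip_force: 0.0
```

Call:
{"op": "servo_tool", "data": {"commands": [[0.06,0.0,0,0,0,0,0.7],[0.06,0.0,0,0,0,0,0.7],[0.06,0.0,0,0,0,0,0.7]]}}

```text
t: 15.38
tool_pos: [0.4407, -0.0371, 0.3406]
eef_rot: [[-1.0, 0.001, 0.001], [0.001, 1.0, -0.0], [-0.001, -0.0, -1.0]]
contact_force: [0.5, -0.0, 0.7]
gripper_width: 0.0257
grip_force: 0.0
```

Run:
```python
from h import *
o=readout.get_obs();print(o["tool_pos"],o["gripper_width"],o["q"])
im,c=grab("wrist","w4")
for lo,hi in [((10,90,90),(24,255,255)),((24,140,100),(34,255,255)),((0,180,80),(4,255,255))]:
  for ce,s in blobs(im,lo,hi,40)[0]: print(ce,s,plane(c,*ce,.25).round(3))
```

```text
[ 0.44067809 -0.03712957  0.3406113 ] 0.02566991042726629 [-1.43061564e+01  5.23355090e+00 -6.75514693e+00  7.79818080e+01
  2.61504860e-03 -1.42578502e+01]
[257.1 155.8] [242 141  31  34 587] [ 0.407 -0.038  0.25 ]
[258.3 215.7] [ 244  177   31   80 1524] [ 0.452 -0.037  0.25 ]
[375.2 291. ] [370 288  12   7  57] [0.518 0.058 0.25 ]
```

View pics/w4.png

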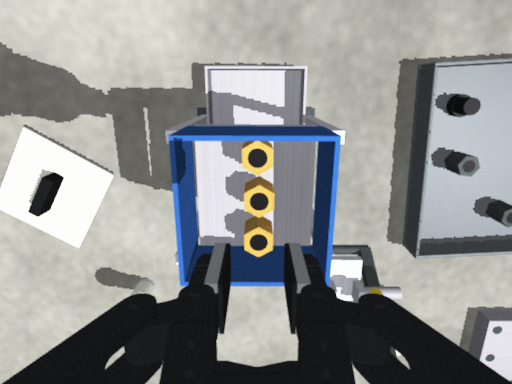

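All three brass stand in the hopper (hole centres (257,158), (259,201), (259,242)) and the trap is shut. The bolt assembly at (365,290) is partly hidden by a finger, so I move out to see the knob and lever.

Call:
{"op": "servo_tool", "data": {"commands": [[-0.05,0.04,-0.02,0,0,0,0.7],[-0.1,0.08,-0.04,0,0,0,0.7],[-0.15,0.12,-0.05,0,0,0,0.7],[-0.17,0.13,-0.05,0,0,0,0.7],[-0.17,0.13,-0.05,0,0,0,0.7]]}}

```text
t: 16.05
tool_pos: [0.6128, 0.0943, 0.3883]
eef_rot: [[-1.0, -0.001, -0.002], [-0.001, 1.0, 0.0], [0.002, 0.0, -1.0]]
contact_force: [-0.5, 0.5, -0.3]
gripper_width: 0.0256
grip_force: 0.0
```

Run:
```python
from h import *
o=readout.get_obs();print(o["tool_pos"],o["gripper_width"],o["q"])
im,c=grab("wrist","w5")
cs,cd=imaging.calibration("scene"),imaging.calibration("side")
for n,lo,hi in [("y",(22,140,90),(34,255,255)),("r",(0,180,60),(6,255,255))]:
  for ce,s in blobs(im,lo,hi,30)[0]: print(n,ce,s,plane(c,*ce,.265 if n=="y" else .285).round(4))
```

```text
[0.61284529 0.0942793  0.38834713] 0.025611800499795546 [1.98968268e+00 2.74743878e+01 3.07229077e+01 9.33555739e+01
 7.91519098e-03 1.91091411e+00]
y [228.5 101. ] [219  93  20  18 281] [0.5421 0.0717 0.265 ]
r [276.6 181. ] [ 235  170   85   22 1754] [0.6005 0.1089 0.285 ]
r [ 21.7 197.9] [  5 185  34  27 679] [ 0.6144 -0.0897  0.285 ]
```

View pics/w5.png

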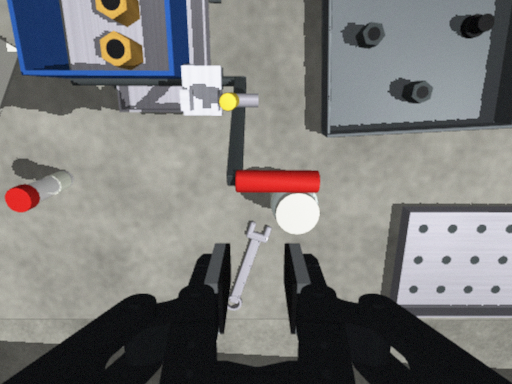

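Knob top at (228,101) → (0.542, 0.072); red grip at (277,181) → (0.602, 0.109). Nothing stands in the lever's path.

Call:
{"op": "servo_tool", "data": {"commands": [[0.05,-0.015,0.03,0,0,0,0.5],[0.07,-0.0225,0.08,0,0,0,0.5],[0.07,-0.0225,0.1,0,0,0,0.5],[0.07,-0.0225,0.1,0,0,0,0.5]]}}

```text
t: 16.6
tool_pos: [0.5392, 0.0697, 0.2901]
eef_rot: [[-1.0, 0.001, -0.002], [0.001, 1.0, -0.0], [0.002, -0.0, -1.0]]
contact_force: [1.4, -0.3, 0.7]
gripper_width: 0.0428
grip_force: 0.0
```

Run:
```python
from h import *
o=readout.get_obs();print(o["tool_pos"],o["gripper_width"],go([.542,.0717,.243],90))
```

```text
[0.53915773 0.06970899 0.29006389] 0.042795269702398116 (array([-0.0029,  0.002 ,  0.0471]), array([-0.01, -0.11, -0.08]))
```

Call:
{"op": "servo_tool", "data": {"commands": [[-0.003,0.002,0.03,0,0,0,0.5],[-0.003,0.002,0.047,0,0,0,0.5],[-0.003,0.002,0.047,0,0,0,0.5],[-0.003,0.002,0.047,0,0,0,1.0],[-0.003,0.002,0.047,0,0,0,1.0]], "squeeze": 40}}

```text
t: 17.23
tool_pos: [0.5447, 0.0722, 0.2453]
eef_rot: [[-1.0, 0.001, 0.003], [0.001, 1.0, -0.0], [-0.003, -0.0, -1.0]]
contact_force: [-1.3, 0.7, 4.8]
gripper_width: 0.0126
grip_force: 38.9
```

Call:
{"op": "servo_tool", "data": {"commands": [[0,0,0,0,0,0,1.0],[0,0,0,0,0,0,1.0]]}}

```text
t: 17.48
tool_pos: [0.5446, 0.0722, 0.2453]
eef_rot: [[-1.0, 0.001, 0.003], [0.001, 1.0, -0.0], [-0.003, -0.0, -1.0]]
contact_force: [-0.1, -0.8, 5.9]
gripper_width: 0.0123
grip_force: 38.9
```

Gripped; draw the bolt 32 mm towards the hopper.

Call:
{"op": "servo_tool", "data": {"commands": [[0,-0.01,0,0,0,0,1.0],[0,-0.02,0,0,0,0,1.0],[0,-0.028,0,0,0,0,1.0],[0,-0.033,0,0,0,0,1.0],[0,-0.034,0,0,0,0,1.0]]}}

```text
t: 18.1
tool_pos: [0.5445, 0.04, 0.2453]
eef_rot: [[-1.0, -0.0, 0.003], [-0.0, 1.0, 0.004], [-0.003, 0.004, -1.0]]
contact_force: [-0.2, 10.3, 6.5]
gripper_width: 0.0119
grip_force: 39.3
```

Call:
{"op": "servo_tool", "data": {"commands": [[0,0,0,0,0,0,1.0],[0,0,0,0,0,0,0.6],[0,0,0,0,0,0,0.6],[0,0,-0.06,0,0,0,0.6],[0,0,-0.1,0,0,0,0.6]]}}

```text
t: 18.73
tool_pos: [0.5437, 0.0381, 0.3458]
eef_rot: [[-1.0, 0.001, 0.001], [0.001, 1.0, -0.0], [-0.001, -0.0, -1.0]]
contact_force: [-0.0, 0.4, 0.4]
gripper_width: 0.034
grip_force: 0.0
```

Run:
```python
from h import *
o=readout.get_obs();print(o["q"],go([.602,.109,.33],0),go([.602,.109,.33],1),go([.602,.109,.33],-1))
```

```text
[-3.66546783e+00  1.70742144e+01  8.84504075e+00  8.17075624e+01
 -2.12594536e-02 -3.61877401e+00] (array([-0.0582,  0.071 ,  0.0159]), array([3.000e-02, 7.000e-02, 8.995e+01])) (array([-0.0582,  0.071 ,  0.0159]), array([3.000e-02, 7.000e-02, 8.895e+01])) (array([-0.0582,  0.071 ,  0.0159]), array([-7.000e-02,  3.000e-02, -8.905e+01]))
```

Call:
{"op": "servo_tool", "data": {"commands": [[-0.02,0.02,-0.03,0,0,10.7,0.45],[-0.04,0.05,-0.03,0,0,21.4,0.45],[-0.058,0.071,-0.03,0,0,32,0.45],[-0.058,0.071,-0.03,0,0,42.5,0.45],[-0.058,0.071,-0.03,0,0,53,0.45]]}}

```text
t: 19.35
tool_pos: [0.6019, 0.1094, 0.3733]
eef_rot: [[-0.597, 0.802, -0.001], [0.802, 0.597, -0.0], [0.0, -0.001, -1.0]]
contact_force: [-0.1, 0.0, 0.3]
gripper_width: 0.0472
grip_force: 0.0
```

Call:
{"op": "servo_tool", "data": {"commands": [[0,0,0,0,0,10.5,0.45],[0,0,0,0,0,21,0.45],[0,0,0,0,0,31.5,0.45],[0,0,0,0,0,37,0.45],[0,0,0,0,0,37,0.45]]}}

```text
t: 19.98
tool_pos: [0.6017, 0.1091, 0.3737]
eef_rot: [[0.0, 1.0, -0.0], [1.0, -0.0, -0.0], [-0.0, -0.0, -1.0]]
contact_force: [-0.6, -0.6, 0.7]
gripper_width: 0.0471
grip_force: 0.0
```

Run:
```python
from h import *
np.set_printoptions(suppress=True,precision=3)
o=readout.get_obs();print(o["q"],o["tool_pos"],go([.602,.109,.259],0))
im,c=grab("scene","s2")
for n,lo,hi in [("y",(24,140,90),(34,255,255)),("r",(0,180,60),(6,255,255))]:
  for ce,s in blobs(im,lo,hi,20)[0]: print(n,ce,s)
im,c=grab("wrist","w6")
for n,lo,hi in [("r",(0,180,60),(6,255,255))]:
  for ce,s in blobs(im,lo,hi,200)[0]: print(n,ce,s,plane(c,*ce,.285),c["xyz"])
```

```text
[ 3.439 25.805 25.866 90.069 -0.016 93.441] [0.602 0.109 0.374] (array([-0.   ,  0.   ,  0.115]), array([-0.01,  0.02, -0.  ]))
y [255.5 166.3] [254 160   4  14  54]
r [246.9 170.6] [240 163  14  16  85]
r [189.5 173.1] [186 171   8   5  27]
r [258.6 196.8] [ 247  154   24   88 1929] [0.602 0.112 0.285] [0.601 0.186 0.517]
```

Call:
{"op": "servo_tool", "data": {"commands": [[0,0,0.06,0,0,0,0.45],[0,0,0.1,0,0,0,0.45],[0,0,0.115,0,0,0,0.45],[0,0,0.115,0,0,0,0.9],[0,0,0.115,0,0,0,0.9]], "squeeze": 25}}

```text
t: 20.7
tool_pos: [0.6028, 0.1093, 0.2605]
eef_rot: [[0.0, 1.0, 0.003], [1.0, -0.0, 0.0], [0.0, 0.003, -1.0]]
contact_force: [-0.0, 1.2, -3.1]
gripper_width: 0.0172
grip_force: 24.8
```

Call:
{"op": "servo_tool", "data": {"commands": [[0,0,0,0,0,0,0.9],[0,0,0,0,0,0,0.9]]}}

```text
t: 20.95
tool_pos: [0.6028, 0.1093, 0.2604]
eef_rot: [[0.001, 1.0, 0.003], [1.0, -0.001, 0.0], [0.0, 0.003, -1.0]]
contact_force: [0.9, 0.4, 5.4]
gripper_width: 0.0169
grip_force: 25.5
```

Now swing along the arc: phi from 0.6 to 0.1.

Call:
{"op": "servo_tool", "data": {"commands": [[0,-0.012,-0.008,0,0,0,0.9],[0,-0.025,-0.014,0,0,0,0.9],[0,-0.038,-0.018,0,0,0,0.9],[0,-0.052,-0.022,0,0,0,0.9],[0,-0.065,-0.024,0,0,0,0.9]]}}

```text
t: 21.58
tool_pos: [0.5394, 0.1096, 0.2853]
eef_rot: [[0.001, 1.0, 0.008], [1.0, -0.001, 0.001], [0.001, 0.008, -1.0]]
contact_force: [7.5, 2.2, 8.5]
gripper_width: 0.017
grip_force: 25.3
```

Call:
{"op": "servo_tool", "data": {"commands": [[0,-0.014,0,0,0,0,0.9],[0,-0.035,0.002,0,0,0,0.9],[0,-0.055,0.006,0,0,0,0.9],[0,-0.073,0.013,0,0,0,0.9],[0,-0.087,0.02,0,0,0,0.9]]}}

```text
t: 22.2
tool_pos: [0.4519, 0.1096, 0.2644]
eef_rot: [[0.001, 1.0, 0.007], [1.0, -0.001, 0.001], [0.001, 0.007, -1.0]]
contact_force: [12.6, 1.9, 14.0]
gripper_width: 0.0172
grip_force: 27.5
```

Call:
{"op": "servo_tool", "data": {"commands": [[0,-0.005,0.003,0,0,0,0.9],[0,-0.006,0.004,0,0,0,0.9],[0,-0.006,0.004,0,0,0,0.9]]}}

```text
t: 22.58
tool_pos: [0.4522, 0.1097, 0.2643]
eef_rot: [[0.001, 1.0, 0.02], [1.0, -0.001, 0.001], [0.001, 0.02, -1.0]]
contact_force: [17.9, 0.4, 24.1]
gripper_width: 0.0169
grip_force: 27.3
```

Run:
```python
from h import *
a,_=grab("side"); b,_=grab("scene")
A=cv2.resize(a[150:310,160:300],None,fx=2.8,fy=2.8);B=cv2.resize(b[130:240,220:320],(407,448))
cv2.imwrite("pics/open.png",cv2.cvtColor(np.hstack([A[:448,:392],B[:448]]),cv2.COLOR_RGB2BGR))
```

```text
(no output)
```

View pics/open.png

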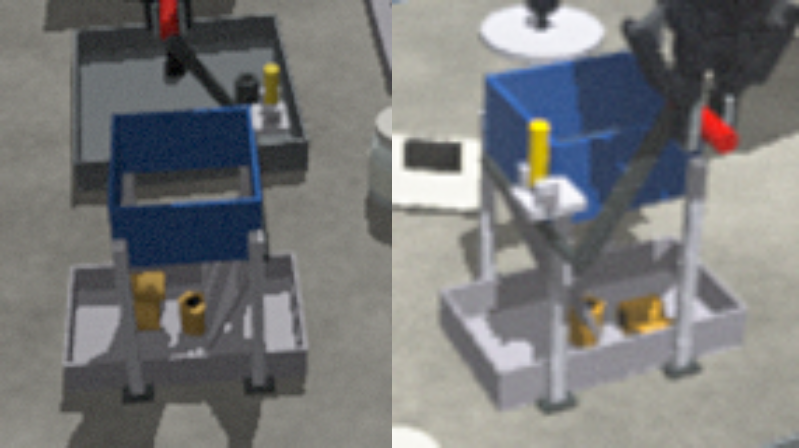

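The trap hangs open with the lever fully over, and brass lies in the pan (left image (148,300) and (192,312); right (587,320) and (640,312)). Swinging it back shut.

Call:
{"op": "servo_tool", "data": {"commands": [[0,0.013,-0.007,0,0,0,0.9],[0,0.027,-0.014,0,0,0,0.9],[0,0.043,-0.019,0,0,0,0.9],[0,0.058,-0.022,0,0,0,0.9],[0,0.075,-0.024,0,0,0,0.9]]}}

```text
t: 23.3
tool_pos: [0.517, 0.1094, 0.2836]
eef_rot: [[0.0, 1.0, -0.003], [1.0, -0.0, -0.0], [-0.0, -0.003, -1.0]]
contact_force: [-9.7, 0.3, 4.9]
gripper_width: 0.0171
grip_force: 26.7
```

Call:
{"op": "servo_tool", "data": {"commands": [[0,0.018,0.0,0,0,0,0.9],[0,0.035,0.003,0,0,0,0.9],[0,0.05,0.008,0,0,0,0.9],[0,0.065,0.014,0,0,0,0.9],[0,0.083,0.024,0,0,0,0.9]]}}

```text
t: 23.92
tool_pos: [0.6008, 0.1093, 0.2595]
eef_rot: [[0.0, 1.0, -0.002], [1.0, -0.0, -0.0], [-0.0, -0.002, -1.0]]
contact_force: [-8.4, -2.2, 3.2]
gripper_width: 0.0168
grip_force: 27.6
```

Call:
{"op": "servo_tool", "data": {"commands": [[0,0.005,0.003,0,0,0,0.9],[0,0.008,0.005,0,0,0,0.9],[0,0.008,0.005,0,0,0,0.9]]}}

```text
t: 24.3
tool_pos: [0.6048, 0.1093, 0.2563]
eef_rot: [[0.0, 1.0, -0.007], [1.0, -0.0, -0.001], [-0.001, -0.007, -1.0]]
contact_force: [-29.1, -1.9, 29.4]
gripper_width: 0.0169
grip_force: 30.7
```

Firmly at the shut stop. Release, rise, and turn back for the bolt.

Call:
{"op": "servo_tool", "data": {"commands": [[0,-0.006,-0.004,0,0,0,0.9],[0,-0.006,-0.004,0,0,0,0.5],[0,-0.006,-0.004,0,0,0,0.5],[0,-0.006,-0.06,0,0,0,0.5],[0,-0.006,-0.12,0,0,0,0.5]]}}

```text
t: 24.92
tool_pos: [0.6035, 0.1093, 0.3745]
eef_rot: [[0.001, 1.0, -0.001], [1.0, -0.001, 0.0], [0.0, -0.001, -1.0]]
contact_force: [2.5, -0.5, 0.2]
gripper_width: 0.0426
grip_force: 0.0
```

Call:
{"op": "servo_tool", "data": {"commands": [[0,0,0,0,0,-10.5,0.5],[0,0,0,0,0,-21,0.5],[0,0,0,0,0,-31.5,0.5],[0,0,0,0,0,-42,0.5],[0,0,0,0,0,-52.5,0.5]]}}

```text
t: 25.55
tool_pos: [0.6042, 0.1093, 0.3736]
eef_rot: [[-0.797, 0.604, 0.0], [0.604, 0.797, 0.0], [-0.0, 0.0, -1.0]]
contact_force: [-1.2, 0.1, -1.4]
gripper_width: 0.0431
grip_force: 0.0
```

Call:
{"op": "servo_tool", "data": {"commands": [[0,0,0,0,0,-10.5,0.5],[0,0,0,0,0,-21,0.5],[0,0,0,0,0,-31.5,0.5],[0,0,0,0,0,-37.5,0.5],[0,0,0,0,0,-37.5,0.5]]}}

```text
t: 26.18
tool_pos: [0.604, 0.1093, 0.3736]
eef_rot: [[-1.0, 0.001, 0.0], [0.001, 1.0, 0.0], [-0.0, 0.0, -1.0]]
contact_force: [-0.1, 0.1, 0.4]
gripper_width: 0.0429
grip_force: 0.0
```

Run:
```python
from h import *
np.set_printoptions(suppress=True,precision=4)
im,c=grab("wrist","w7")
for n,lo,hi in [("y",(22,140,90),(34,255,255)),("r",(0,180,60),(6,255,255)),("brass",(10,110,60),(21,255,255))]:
  for ce,s in blobs(im,lo,hi,30)[0]: print(n,ce,s,plane(c,*ce,.265 if n=="y" else .285).round(4))
print(readout.get_obs()["tool_pos"],go([.542,.0395,.3],90))
```

```text
y [169.3 112.4] [155 103  30  21 457] [0.541  0.0444 0.265 ]
r [257.4 196.5] [ 213  186   89   22 1916] [0.5997 0.1092 0.285 ]
r [  9.3 207.6] [  0 195  23  27 495] [ 0.6081 -0.0745  0.285 ]
brass [178.3   6.2] [169   0  19  15 242] [0.4759 0.0603 0.285 ]
[0.604  0.1093 0.3736] (array([ 0.0618, -0.07  ,  0.0736]), array([ 0.  ,  0.  , -0.17]))
```

View pics/w7.png

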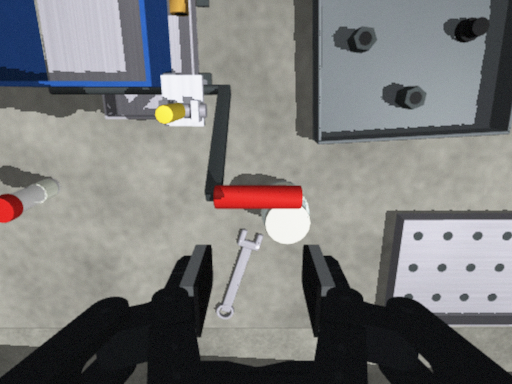

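The trap is shut and the hopper empty, with a coupling in the pan at (178,6). The knob is drawn back at (163,113), around (0.541, 0.04).

Call:
{"op": "servo_tool", "data": {"commands": [[0.04,-0.04,0.03,0,0,0,0.5],[0.062,-0.07,0.07,0,0,0,0.5],[0.062,-0.07,0.08,0,0,0,0.5],[0.062,-0.07,0.08,0,0,0,0.5]]}}

```text
t: 26.72
tool_pos: [0.5421, 0.0394, 0.2939]
eef_rot: [[-1.0, 0.002, 0.0], [0.002, 1.0, 0.0], [-0.0, 0.0, -1.0]]
contact_force: [0.1, 0.5, 0.6]
gripper_width: 0.0424
grip_force: 0.0
```

Run:
```python
from h import *
print(readout.get_obs()["tool_pos"],go([.542,.0397,.244],90))
```

```text
[0.54211337 0.03943834 0.29388602] (array([0.0001, 0.0003, 0.0499]), array([ 0.01,  0.02, -0.14]))
```

Call:
{"op": "servo_tool", "data": {"commands": [[0,0,0.03,0,0,0,0.5],[0,0,0.049,0,0,0,0.5],[0,0,0.049,0,0,0,0.5],[0,0,0.049,0,0,0,1.0],[0,0,0.049,0,0,0,1.0]], "squeeze": 40}}

```text
t: 27.35
tool_pos: [0.5429, 0.0403, 0.2463]
eef_rot: [[-1.0, 0.0, 0.003], [0.0, 1.0, 0.002], [-0.003, 0.002, -1.0]]
contact_force: [-0.4, 1.9, 2.7]
gripper_width: 0.0122
grip_force: 38.9
```

Call:
{"op": "servo_tool", "data": {"commands": [[0,0,0,0,0,0,1.0],[0,0.012,0,0,0,0,1.0],[0,0.024,0,0,0,0,1.0],[0,0.032,0,0,0,0,1.0],[0,0.036,0,0,0,0,1.0]]}}

```text
t: 27.98
tool_pos: [0.543, 0.0732, 0.2463]
eef_rot: [[-1.0, 0.002, 0.003], [0.002, 1.0, -0.006], [-0.003, -0.006, -1.0]]
contact_force: [0.4, -19.1, 5.1]
gripper_width: 0.0119
grip_force: 39.6
```

Call:
{"op": "servo_tool", "data": {"commands": [[0,0,0,0,0,0,1.0],[0,0.001,0,0,0,0,1.0],[0,0.001,0,0,0,0,1.0]]}}

```text
t: 28.35
tool_pos: [0.543, 0.0731, 0.2463]
eef_rot: [[-1.0, 0.003, 0.003], [0.003, 1.0, -0.007], [-0.003, -0.007, -1.0]]
contact_force: [0.5, -14.4, 6.5]
gripper_width: 0.0125
grip_force: 39.5
```

Bolt home. Release, rise, and head for the lid.

Call:
{"op": "servo_tool", "data": {"commands": [[0,-0.002,0,0,0,0,0.6],[0,-0.002,0,0,0,0,0.6],[0,-0.002,-0.06,0,0,0,0.5],[0,-0.002,-0.12,0,0,0,0.3],[0,-0.002,-0.13,0,0,0,0]]}}

```text
t: 28.98
tool_pos: [0.543, 0.0747, 0.3789]
eef_rot: [[-1.0, 0.0, 0.006], [0.0, 1.0, 0.0], [-0.006, 0.0, -1.0]]
contact_force: [0.1, 0.5, -0.9]
gripper_width: 0.076
grip_force: 0.0
```

Run:
```python
from h import *
im,c=grab("side","s3")
m=cv2.inRange(hsv(im),np.array((0,0,190)),np.array((180,30,255)))
n,l,s,ce=cv2.connectedComponentsWithStats(m[300:])
i=1+s[1:,4].argmax();cc=ce[i]+[0,300];print(s[i],cc,plane(c,*cc,.016))
print(go([.48,-.3,.376],58.6),readout.get_obs()["q"])
```

```text
[247  41  35  43 877] [262.51425314 362.02850627] [ 0.52197192 -0.33296449  0.016     ]
(array([ 0.0626, -0.3747,  0.0014]), array([ 0.09,  0.26, 31.39])) [1.78568136e-01 1.74106542e+01 1.40131872e+01 8.63313301e+01
 1.40412526e-02 1.91566411e-01]
```

Call:
{"op": "servo_tool", "data": {"commands": [[0.01,-0.06,0,0,0,6,0],[0.02,-0.12,0,0,0,12,0],[0.03,-0.18,0,0,0,18,0],[0.04,-0.24,0,0,0,25,0],[0.05,-0.3,0,0,0,31.4,0]]}}

```text
t: 29.65
tool_pos: [0.4906, -0.227, 0.3733]
eef_rot: [[-0.851, 0.525, -0.002], [0.525, 0.851, 0.001], [0.002, 0.0, -1.0]]
contact_force: [0.4, 0.6, -0.1]
gripper_width: 0.0854
grip_force: 0.0
```

Call:
{"op": "servo_tool", "data": {"commands": [[0,-0.06,0.05,0,0,0,0],[0,-0.06,0.1,0,0,0,0],[0,-0.06,0.1,0,0,0,0]]}}

```text
t: 30.02
tool_pos: [0.4566, -0.2749, 0.2696]
eef_rot: [[-0.852, 0.523, -0.009], [0.523, 0.852, 0.007], [0.011, 0.002, -1.0]]
contact_force: [0.3, -0.0, 1.3]
gripper_width: 0.0855
grip_force: 0.0
```

```bash
cat > lid.py <<'E'
from h import *
def lid(save=None,z=.046):
    im,c=grab("wrist",save);H=hsv(im)
    w=cv2.inRange(H,np.array((0,0,200)),np.array((180,40,255)));n,l,s,ce=cv2.connectedComponentsWithStats(w);i=1+s[1:,4].argmax()
    hu=cv2.convexHull(np.argwhere(l==i)[:,::-1].astype(np.int32));f=np.zeros_like(w);cv2.drawContours(f,[hu],-1,255,-1)
    d=cv2.inRange(H,np.array((0,0,0)),np.array((180,255,70)))&cv2.erode(f,np.ones((5,5)))
    n,l,s,ce=cv2.connectedComponentsWithStats(d);j=1+s[1:,4].argmax()
    b=cv2.boxPoints(cv2.minAreaRect(np.argwhere(l==j)[:,::-1].astype(np.float32)))
    P=np.array([plane(c,*p,z)[:2] for p in b])
    Q=np.array([plane(c,*p[0],z-.024)[:2] for p in hu],np.float32)
    r=cv2.minAreaRect(Q*1000)
    e=[P[1]-P[0],P[2]-P[1]];e=max(e,key=np.linalg.norm)
    return dict(handle=P.mean(0).round(4),hyaw=np.degrees(np.arctan2(e[1],e[0]))%180,hpix=ce[j],plate=r)
if __name__=="__main__":
    L=lid("lid1");print(L);print(readout.get_obs()["tool_pos"])
E
python3 lid.py
```

```text
{'handle': array([ 0.4721, -0.3383]), 'hyaw': np.float64(149.05559973872766), 'hpix': array([218.15434501, 203.79896239]), 'plate': ((473.54876708984375, -339.70050048828125), (133.67237854003906, 133.94598388671875), 59.3152961730957)}
[ 0.45895878 -0.27575333  0.27331592]
```

View pics/lid1.png

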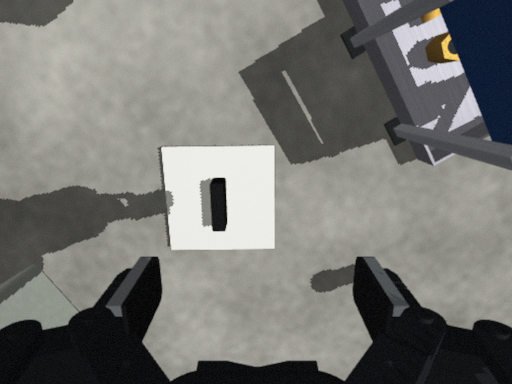

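The lid sits square in view with its handle at (218,204), at about (0.473, -0.339), handle yaw 149°. That differs from the first estimate, so it may have been knocked. I go above and recheck.

Run:
```python
from h import *
print(go([.473,-.339,.13],59.2))
```

```text
(array([-0.0457, -0.0467,  0.1431]), array([ 0.05, -0.27, -0.67]))
```

Call:
{"op": "servo_tool", "data": {"commands": [[-0.02,-0.02,0.04,0,0,-0.7,0],[-0.045,-0.046,0.09,0,0,-0.7,0],[-0.045,-0.046,0.143,0,0,-0.7,0],[-0.045,-0.046,0.143,0,0,-0.7,0],[-0.045,-0.046,0.143,0,0,-0.7,0]]}}

```text
t: 30.7
tool_pos: [0.4768, -0.3402, 0.1351]
eef_rot: [[-0.86, 0.51, 0.003], [0.51, 0.86, -0.003], [-0.004, -0.001, -1.0]]
contact_force: [0.6, -0.7, 0.9]
gripper_width: 0.0853
grip_force: 0.0
```

Run:
```python
from lid import *
L=lid("lid2");print(L);print(readout.get_obs()["tool_pos"],readout.get_obs()["t"]);print(go([*L["handle"],.018],L["hyaw"]-90))
```

```text
{'handle': array([ 0.4722, -0.3398]), 'hyaw': np.float64(149.81168545427155), 'hpix': array([255.61860465, 193.30930233]), 'plate': ((473.0763244628906, -339.8776550292969), (131.8743133544922, 130.5767364501953), 59.33656311035156)}
[ 0.47683966 -0.34044389  0.13531381] 30.75
(array([ 0.0049, -0.0017,  0.1173]), array([-0.06,  0.29, -0.48]))
```

Call:
{"op": "servo_tool", "data": {"commands": [[0.0045,-0.0015,0.05,0,0,-0.4,0.4],[0.0045,-0.0015,0.1,0,0,-0.4,0.4],[0.0045,-0.0015,0.115,0,0,-0.4,0.4],[0.0045,-0.0015,0.115,0,0,-0.4,0.4],[0.0045,-0.0015,0.115,0,0,-0.4,1.0]], "squeeze": 80}}

```text
t: 31.38
tool_pos: [0.4715, -0.3398, 0.0191]
eef_rot: [[-0.863, 0.505, 0.003], [0.505, 0.863, -0.003], [-0.004, -0.001, -1.0]]
contact_force: [-0.1, 0.0, -0.1]
gripper_width: 0.0341
grip_force: 0.0
```

Call:
{"op": "servo_tool", "data": {"commands": [[0,0,0,0,0,0,1.0],[0,0,0,0,0,0,1.0],[0,0,0,0,0,0,1.0]]}}

```text
t: 31.75
tool_pos: [0.4712, -0.3394, 0.0187]
eef_rot: [[-0.863, 0.505, 0.003], [0.505, 0.863, -0.002], [-0.003, -0.0, -1.0]]
contact_force: [0.4, 2.1, 9.1]
gripper_width: 0.0149
grip_force: 79.4
```

Call:
{"op": "servo_tool", "data": {"commands": [[0,0,-0.03,0,0,0,1.0],[0,0,-0.08,0,0,0,1.0],[0,0,-0.14,0,0,0,1.0],[0,0,-0.2,0,0,0,1.0],[0,0,-0.26,0,0,0,1.0]]}}

```text
t: 32.38
tool_pos: [0.4697, -0.3382, 0.2796]
eef_rot: [[-0.863, 0.505, 0.001], [0.505, 0.863, -0.001], [-0.001, -0.0, -1.0]]
contact_force: [1.7, -0.5, -2.7]
gripper_width: 0.0147
grip_force: 78.1
```

Run:
```python
from h import *
o=readout.get_obs();print(o["gripper_width"],o["contact_force"],go([.459,-.2,.35],89),o["q"])
```

```text
0.014686108881623685 [ 1.65911645 -0.47281739 -2.72364814] (array([ 0.079 ,  0.1139, -0.0705]), array([ -0.03,   0.05, -29.34])) [-4.29943978e+01  2.14920578e+01  5.41610165e+00  7.38650281e+01
 -2.05902757e-03 -1.26588192e+01]
```

Run:
```python
from h import *
np.set_printoptions(suppress=True,precision=4)
o=readout.get_obs();c=imaging.calibration("wrist");Rt=o["eef_rot"]
Rc=Rt.T@c["rotation"];tc=Rt.T@(c["xyz"]-o["tool_pos"])
R4=np.array([[-1,.001,.001],[.001,1,0],[-.001,0,-1]]);p4=np.array([.44068,-.03713,.34061])
c4=dict(camera_matrix=c["camera_matrix"],rotation=R4@Rc,xyz=p4+R4@tc)
im=cv2.cvtColor(cv2.imread("pics/w4.png"),cv2.COLOR_BGR2RGB)
m=cv2.inRange(hsv(im),np.array((105,150,120)),np.array((125,255,255)))
n,l,s,ce=cv2.connectedComponentsWithStats(m);i=1+s[1:,4].argmax();print(s[i])
pts=np.argwhere(l==i)[:,::-1]
for r in (160,180,200,220):
    x=pts[pts[:,1]==r][:,0];print(r,plane(c4,x.min(),r,.235)[:2],plane(c4,x.max(),r,.235)[:2])
for u in (200,250,300):
    y=pts[pts[:,0]==u][:,1];print(u,plane(c4,u,y.min(),.235)[:2],plane(c4,u,y.max(),.235)[:2])
```

```text
[ 169  135  171  152 3887]
160 [ 0.4131 -0.1032] [0.4132 0.0236]
180 [ 0.4288 -0.1029] [0.4289 0.0232]
200 [ 0.4451 -0.1034] [0.4452 0.0236]
220 [ 0.4621 -0.1031] [0.4622 0.0231]
200 [ 0.3943 -0.0802] [ 0.3973 -0.0803]
250 [ 0.3943 -0.0431] [ 0.398  -0.0431]
300 [ 0.3944 -0.006 ] [ 0.3981 -0.0058]
```

Run:
```python
from h import *
print(go([.4575,-.0395,.30],90))
```

```text
(array([ 0.1614,  0.2517, -0.0206]), array([-3.000e-02,  5.000e-02, -3.034e+01]))
```

Call:
{"op": "servo_tool", "data": {"commands": [[0.02,0.035,-0.02,0,0,-6,1.0],[0.045,0.07,-0.021,0,0,-12,1.0],[0.075,0.115,-0.021,0,0,-18,1.0],[0.105,0.165,-0.021,0,0,-24,1.0],[0.135,0.21,-0.021,0,0,-30.3,1.0]]}}

```text
t: 33.0
tool_pos: [0.4591, -0.0873, 0.2984]
eef_rot: [[-1.0, -0.003, 0.001], [-0.003, 1.0, -0.0], [-0.001, -0.0, -1.0]]
contact_force: [0.5, -0.3, -2.8]
gripper_width: 0.0144
grip_force: 78.4
```

Run:
```python
from h import *
o=readout.get_obs();print(o["gripper_width"],o["grip_force"],go([.4575,-.0395,.29],90))
```

```text
0.014434508840937136 78.429354429245 (array([0.0015, 0.0478, 0.0084]), array([-0.01,  0.06,  0.16]))
```

Call:
{"op": "servo_tool", "data": {"commands": [[0.001,0.03,0,0,0,0,1.0],[0.001,0.048,0.0,0,0,0,1.0],[0.001,0.048,0.02,0,0,0,1.0],[0.001,0.048,0.02,0,0,0,1.0]]}}

```text
t: 33.5
tool_pos: [0.4576, -0.0406, 0.2774]
eef_rot: [[-1.0, 0.0, -0.002], [0.0, 1.0, 0.0], [0.002, 0.0, -1.0]]
contact_force: [-0.1, -0.9, -2.6]
gripper_width: 0.0144
grip_force: 78.5
```

Run:
```python
from lid import *
o=readout.get_obs();print(o["tool_pos"],o["gripper_width"],go([.4575,-.0395,.244],90))
im,c=grab("wrist","lid3");s,_=grab("scene");d,_=grab("side")
cv2.imwrite("pics/seat.png",cv2.cvtColor(np.hstack([cv2.resize(im,(384,288)),cv2.resize(d[130:250,160:300],(380,288))]),cv2.COLOR_RGB2BGR))
```

```text
[ 0.45761428 -0.04063576  0.27740368] 0.014354317169013767 (array([0.0001, 0.0011, 0.0334]), array([ 0.02, -0.09, -0.  ]))
```

View pics/seat.png

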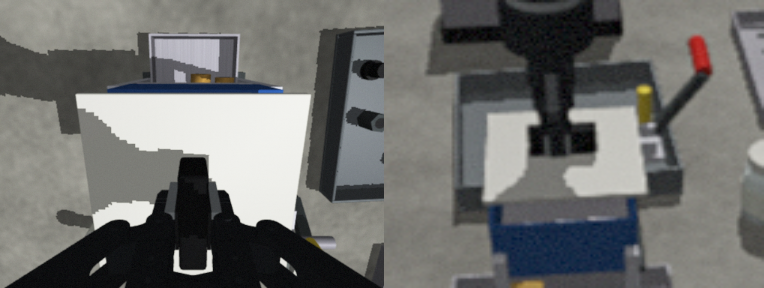

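The lid hangs square and centred over the box, and the bolt knob stands out by the lever. Lower it.

Call:
{"op": "servo_tool", "data": {"commands": [[0,0.001,0.015,0,0,0,1.0],[0,0.001,0.025,0,0,0,1.0],[0,0.001,0.033,0,0,0,1.0],[0,0.001,0.035,0,0,0,1.0],[0,0.001,0.035,0,0,0,1.0]]}}

```text
t: 34.28
tool_pos: [0.4585, -0.0403, 0.2437]
eef_rot: [[-1.0, 0.001, 0.001], [0.001, 1.0, -0.0], [-0.001, -0.0, -1.0]]
contact_force: [-4.0, -0.3, 7.1]
gripper_width: 0.0148
grip_force: 80.0
```

TCP at 0.2437, exactly the seated height, with contact. Release and check.

Call:
{"op": "servo_tool", "data": {"commands": [[0,0,0,0,0,0,0.6],[0,0,0,0,0,0,0.5],[0,0,-0.05,0,0,0,0.5],[0,0,-0.11,0,0,0,0.5],[0.03,0,-0.16,0,0,0,0.5]]}}

```text
t: 34.9
tool_pos: [0.4293, -0.0402, 0.4044]
eef_rot: [[-1.0, 0.0, 0.001], [0.0, 1.0, -0.0], [-0.001, -0.0, -1.0]]
contact_force: [0.1, -1.3, 0.9]
gripper_width: 0.0426
grip_force: 0.0
```

Call:
{"op": "servo_tool", "data": {"commands": [[-0.06,0,0,0,0,0,0.5],[-0.12,0,0,0,0,0,0.5],[-0.12,0,0,0,0,0,0.5]]}}

```text
t: 35.28
tool_pos: [0.5516, -0.0403, 0.3995]
eef_rot: [[-1.0, 0.0, -0.003], [0.0, 1.0, 0.001], [0.003, 0.001, -1.0]]
contact_force: [-1.1, -0.1, -0.3]
gripper_width: 0.0431
grip_force: 0.0
```

Run:
```python
from lid import *
L=lid("lid4",.271);print(L,readout.get_obs()["tool_pos"])
im=cv2.cvtColor(cv2.imread("pics/lid4.png"),cv2.COLOR_BGR2RGB);s,_=grab("scene")
c=imaging.calibration("scene")
for ce,st in blobs(s,(22,140,90),(34,255,255),20)[0]: print("y",ce)
for ce,st in blobs(s,(10,110,90),(22,255,255),20)[0]: print("brass",ce,st[4])
cv2.imwrite("pics/final.png",cv2.cvtColor(np.hstack([cv2.resize(im,(384,288)),cv2.resize(s[130:250,215:335],(400,288),interpolation=cv2.INTER_CUBIC)]),cv2.COLOR_RGB2BGR))
```

```text
{'handle': array([ 0.4621, -0.0407]), 'hyaw': np.float64(0.5030028866625316), 'hpix': array([256.5591133 ,  74.27278325]), 'plate': ((475.6269836425781, -29.613204956054688), (155.3358612060547, 141.65573120117188), 89.9842300415039)} [ 0.54974817 -0.04017994  0.40069941]
y [260.4 172. ]
brass [338.5  46.3] 628
brass [266.9 208.3] 79
brass [281.5 206.6] 75
```

View pics/final.png

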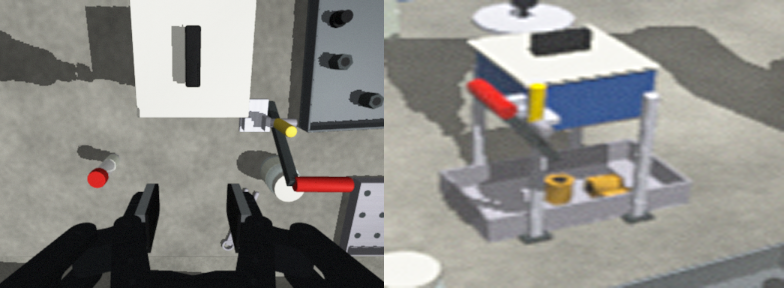

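Run:
```python
from h import *
np.set_printoptions(suppress=True,precision=3)
for n in ("side","scene"):
    im,c=grab(n)
    for ce,s in blobs(im,(8,90,60),(24,255,255),8)[0]:
        p=plane(c,*ce,.02)
        if .3<p[0]<.62 and -.15<p[1]<.5: print(n,ce,s,p)
# saved hopper-floor evidence: w7 blobs
o=readout.get_obs();c=imaging.calibration("wrist");Rt=o["eef_rot"]
Rc=Rt.T@c["rotation"];tc=Rt.T@(c["xyz"]-o["tool_pos"])
yaw=lambda a:np.array([[-np.sin(np.radians(a)),np.cos(np.radians(a)),0],[0,0,0],[0,0,0]])
R90=np.diag([-1.,1,-1]);t=np.radians(58.5);R59=np.c_[[-np.sin(t),np.cos(t),0],[np.cos(t),np.sin(t),0],[0,0,-1.]]
R59[:,0]=np.cross(R59[:,1],R59[:,2])
for f,R_,p in [("w7",R90,[.604,.1093,.3736]),("lid1",R59,[.459,-.2757,.2733]),("lid3",R90,[.4576,-.0406,.2774])]:
    cc=dict(camera_matrix=c["camera_matrix"],rotation=R_@Rc,xyz=np.array(p)+R_@tc)
    im=cv2.cvtColor(cv2.imread(f"pics/{f}.png"),cv2.COLOR_BGR2RGB)
    for ce,s in blobs(im,(8,90,60),(22,255,255),25)[0]: print(f,ce,s[4],plane(cc,*ce,.02))
```

```text
side [212.5 256.2] [207 247  12  21 208] [ 0.411 -0.011  0.02 ]
side [228.9 261.3] [224 254  10  16 127] [ 0.457 -0.034  0.02 ]
scene [267.  208.1] [263 202   9  13  82] [ 0.456 -0.04   0.02 ]
scene [281.2 206.8] [276 202  12  10  87] [ 0.406 -0.027  0.02 ]
w7 [178.1   6.1] 247 [0.419 0.004 0.02 ]
lid1 [430.6  14.9] 149 [ 0.423 -0.037  0.02 ]
lid1 [439.5  48.6] 533 [ 0.459 -0.042  0.02 ]
lid3 [267.5 104.1] 291 [ 0.394 -0.029  0.02 ]
lid3 [299.1 106.1] 170 [0.396 0.008 0.02 ]
```

```bash
python3 -c "
from workcell import finish_job
print(finish_job())"
```

```text
the job is handed in; nothing more can be done
None
```

The job is handed in at about 35 s: there were three brass couplings, and all three went into the hopper and dropped into the wash pan; the trap is shut, the bolt is fully home and the lid is seated, with the steel couplings, plugs, tube and jar not touched (no verdict was returned).

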